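Free the seized dock bolt and slide the tube rack out

ROBOT

A 7-joint arm with a two-finger parallel gripper is mounted at the origin on a cart in front of the work surface, level with it; the furniture and walls round the work are solid. World frame = base frame: x ahead of the robot, y to its left, z up, the work surface at z = 0. Lengths are in m, angles in rad, forces in N, time in s.
With the tool pointing down it reaches from about 0.35 to 0.9 m from the base axis. Payload 8.1 kg.
Tool frame: the origin (TCP) lies at the very end of the fingers, on their centre line; the grasp point (between the pads) lies 19 mm behind it; z points along the fingers, y is the direction in which the jaws open and shut (so a half turn about z gives the same grasp; the last joint's range is limited). The gripper opens to 92 mm and grips with 3 to 60 N. Pads are 19 mm wide; open, the fingers measure 130 mm over their backs; the gripper's body (75 mm by 190 mm) begins 47 mm behind the grasp point.
Start: joints at [-1.231, 0.434, 0.025, 1.573, -0.012, 1.134, -0.075], TCP at [0.268, 0.565, 0.227] pointing down, gripper open.
Joint ranges: [-2.62, 2.62], [-0.44, 2.09], [-1.27, 1.32], [0.08, 2.57], [-1.32, 4.46], [0.12, 2], [-2.74, 2.74]. Speed limits (rad/s): [2.22, 2.22, 3.01, 3.01, 3.14, 3.14, 3.14].

INTERFACE

Orientations are given as a unit quaternion [x, y, z, w].
In Python, from plant import r gives the robot as it stands.
- The arm moves only by the shell command python3 -m pendant 'ROWS' [FORCE]. ROWS is a JSON object of lists of equal length, an entry for each row: "rot": the turn, a rotation vector about the tool's x, y, z in rad, a list of three; "travel": the shift along the tool's x, y, z in mm, a list of three; "jaw": the closure, from 0 (fully open) to 1 (shut). A call has 1 to 20 rows; each row is the pose to reach, as a shift and turn from the pose measured when the call began, along the tool's axes at that moment; what a row does not reach only later rows make up. A row lasts 1/12 s, in which the tool goes at most 41.7 mm and 7.16 degrees, less where a joint would pass 70% of its speed; a pose out of reach is approached as far as the arm can. A call with a gripper value outside its range is refused whole. The fingers move at their own pace and stop on an object; FORCE is the grip in N (left out, the last holds). Time passes only in rows, so rows that repeat a pose let the fingers close. It gives the time, the measured TCP pose, the force and the opening at its end, in the units of the state.
- r.observe(): the state, without advancing time (a new reading comes with each control period).
- r.capture(name): name is "side" or "top" or "wrist"; returns the picture (480x640x3 uint8, red, green, blue); there is no depth.
- r.get_calibration(name): a dict with "camera_matrix" (3x3 intrinsics, pixels), "origin" and "rotation" of the camera in the world. Camera axes: x right, y down, z forward; pixel columns grow to the right and rows downward; lengths in m; the calibration is good to about 2 mm. A picture is of the moment at which its call begins: read the wrist's pose just before it. get_calibration takes no time and is no camera call; for the wrist camera it gives the pose at the moment of the call.
- r.finish_job(): hands the job in, once; it reports no verdict.
The state is a dict: "t": time; "joint_pos": joint angles; "joint_vel": joint speeds; "tau": joint torques, N m; "tool_pos": TCP position; "ee_rot": TCP orientation; "contact_force": force on the tool from outside, world axes, zero at the start; "torque": the same for the moment, N m; "width": opening from 0.0 (shut) to 1.0 (fully open).
Only numpy, scipy, OpenCV 4.12 (cv2) and the standard library are available. Lean on these libraries where they do the work, as an engineer would, in place of code of your own. Each camera call takes 0.05 s, during which the arm holds its last target. There are 200 camera calls.

TASK

The tube rack is locked in its blue bench dock by a slide bolt that has rusted solid, and pulling harder will not shift it. Work the bolt by its upright handle with short strokes, out as far as it gives and back in to its closed end, until it runs free, and draw it fully back. Then push the rack out through the mouth of the dock along the bench, without lifting or tipping it, until the whole rack stands clear in front of the dock, past the bolt, with its three tubes still in it; leave the bolt drawn and do not disturb the two bottles and the tape roll.

Things in the scene. Friction and masses are not known exactly. Their poses are not given: they have to be found in the camera images.
- dock: Fixed dock: two parallel blue guide walls (128 mm long, 30 high, 59 apart inside) on the bench, open at both ends and on top. Origin on the bench midway between the walls; +x points along the channel out of the mouth, +y left of that. Walls span x -70 to +58 mm. A white strip reader 154 mm high stands close on the +y side: keep a wide gripper's long side along the channel.
- bolt (a joint): Bolt travel in m: 0 closed, 0.050 fully drawn (along the dock's -y); starts near 0.010. Rusted: takes 7 to 12 N; drawn, it stops dead between 0.013 and 0.025 however hard it is pulled. Each time it is then pushed back to within 3 mm of 0 and drawn again it gives a little more; after 2 to 4 such stops it runs free. Stays where left.
- bolt_handle (a point): Axis of the bolt's handle, 65 mm above the bench: upright steel post 12 mm in diameter at the tail of the 14 mm bar, clear from z = 33 to 80 mm, with a red knob (19 mm wide) on top up to z = 98 mm. Push it from either side or straddle it with open fingers from above. In the dock's frame: x = 78 mm, y = -95 mm minus the travel.
- rack_center (a point): Centre of the loose grey tube rack (52 wide, 126 long, 64 high, 0.2 kg), 32 mm above its underside. Its own y axis lies along the channel, +y to the mouth; the ends are flat upright plates 62 mm from the centre. Tubes reach z = 96 mm, none within 30 mm of an end. All of the rack is past the bolt when this point is 160 mm ahead (+x) of the dock's origin.
- bolt_tip (a point): Centre of the free end of the bolt's 14 mm round bar, 18 mm above the bench. Closed, it lies 10 mm past the channel's centre line and bars the mouth; the way is clear once the bolt is drawn by 40 mm or more. Two rusty saddles on a base plate carry the bar: 32 mm high, at x = 58 to 98, y = -32 to -84 mm in the dock's frame, at the bench's edge.
- tube_red: Blood tube with red cap standing loosely in the rack, 13 mm in diameter (cap 17), 92 mm long; origin at its lower end, z axis along it.
- tube_purple: Blood tube with purple cap standing loosely in the rack, same size; origin at its lower end.
- tube_yellow: Blood tube with yellow cap standing loosely in the rack, same size; origin at its lower end.
- serum_a_mid (a point): Bystander: small white bottle with green cap, 40 mm across, 70 mm high, beside the way out; the point is half-way up.
- serum_b_mid (a point): Bystander: small white bottle with yellow cap, 40 mm across, 70 mm high, on the far side of the way out; the point is half-way up.
- tape_clear_mid (a point): Bystander: roll of brown tape lying flat, 94 mm across, 48 mm high, behind the dock; the point is half-way up.
Things that resemble listed ones, but are neither listed nor needed, are in the scene too. What is shaped like the part that bears rack_center but orange is not meant.

How it is judged:
By the outcome, as a careful person would: the job done as asked, in the order asked, and still so for the second after the job is handed in, with the robot touching nothing.
It also fails if it takes over 64 s, if anything falls off the work surface, if the arm or the gripper's body presses on something with over 40 N, if the wrist force passes 120 N, or if a joint passes its speed limit or range.

## Working session

There is one attempt and no reset: what is moved stays moved. The work goes in short steps, Python scripts to look and compute and a shell command to move; the robot and the scene stay as the last step left them, time stands still between calls to the robot, and variables do not carry over. Pictures are saved under pics/ and viewed, about 8 in all and at most 12, crops included, and the job is handed in when it is done.

```bash
mkdir -p pics; ls; python3 - <<'E'
from plant import r
import cv2,numpy as np
s=r.observe(); print({k:np.round(v,3).tolist() for k,v in s.items()})
for n in ("top","side"):
    im=r.capture(n); cv2.imwrite(f"pics/{n}0.png",im[:,:,::-1])
    c=r.get_calibration(n); print(n,{k:np.round(v,4).tolist() for k,v in c.items()})
E
```

```text
pics
{'t': 0.0, 'joint_pos': [-1.231, 0.435, 0.025, 1.574, -0.012, 1.134, -0.075], 'joint_vel': [0.0, -0.001, -0.002, 0.0, 0.002, -0.0, 0.002], 'tau': [-0.0, -66.786, 0.985, -31.445, -0.06, 0.043, 0.0], 'tool_pos': [0.268, 0.564, 0.226], 'ee_rot': [0.22, 0.976, -0.001, -0.0], 'contact_force': [-0.235, -0.235, 0.024], 'torque': [0.013, 0.034, 0.007], 'width': 1.001}
top {'camera_matrix': [[600.9854, 0.0, 315.4994], [0.0, 600.9854, 239.791], [0.0, 0.0, 1.0]], 'origin': [0.4365, 0.3475, 1.4913], 'rotation': [0.7159, -0.6966, 0.0333, -0.0341]}
side {'camera_matrix': [[555.0356, 0.0, 322.0337], [0.0, 555.0356, 249.3324], [0.0, 0.0, 1.0]], 'origin': [0.5558, -0.6457, 0.7146], 'rotation': [0.8792, -0.008, -0.003, -0.4765]}
```

View pics/top0.png

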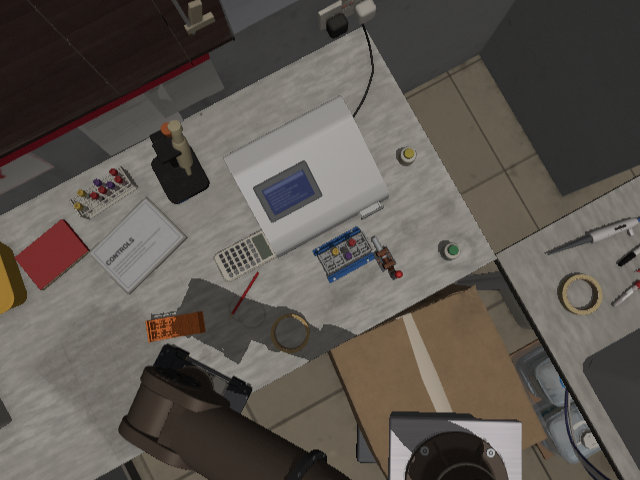

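View pics/side0.png

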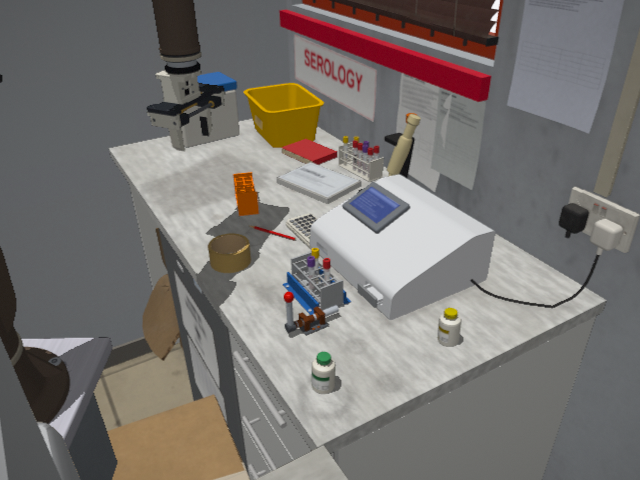

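```bash
cat > h.py <<'E'
from plant import r
import cv2,numpy as np
from scipy.spatial.transform import Rotation as R
def cal(n):
    c=r.get_calibration(n); q=np.array(c["rotation"])
    return np.array(c["camera_matrix"]),np.array(c["origin"]),(R.from_quat(q).as_matrix() if q.size==4 else q)
def ray(c,p):
    K,o,M=c; d=M@np.linalg.inv(K)@[p[0],p[1],1]; return o,d/np.linalg.norm(d)
def plane(c,p,z):
    o,d=ray(c,p); return o+d*(z-o[2])/d[2]
def tri(c1,p1,c2,p2):
    o1,d1=ray(c1,p1);o2,d2=ray(c2,p2)
    t=np.linalg.lstsq(np.c_[d1,-d2],o2-o1,rcond=None)[0]
    a,b=o1+d1*t[0],o2+d2*t[1]; return (a+b)/2,np.linalg.norm(a-b)
def proj(c,X):
    K,o,M=c; v=K@(M.T@(np.array(X)-o)); return v[:2]/v[2]
def blobs(im,lo,hi,box,mn=8):
    h=cv2.cvtColor(im,cv2.COLOR_RGB2HSV); m=cv2.inRange(h,lo,hi)
    k=np.zeros_like(m); x0,y0,x1,y1=box; k[y0:y1,x0:x1]=255; m&=k
    n,l,st,ce=cv2.connectedComponentsWithStats(m)
    return m,[(st[i].tolist(),ce[i].round(1).tolist()) for i in range(1,n) if st[i][4]>=mn]
E
python3 - <<'E'
from h import *
t=cv2.imread("pics/top0.png")[:,:,::-1];s=cv2.imread("pics/side0.png")[:,:,::-1]
T,S=cal("top"),cal("side")
print("R top",T[2].round(3).tolist())
for n,im,b in(("top",t,(300,215,420,300)),("side",s,(270,235,365,345))):
    print(n,"red",blobs(im,(0,150,90),(8,255,255),b)[1]); print("red2",blobs(im,(172,150,90),(180,255,255),b)[1])
    m,bl=blobs(im,(100,130,60),(118,255,255),b,15); print("blue",bl)
    if n=="top":
        ys,xs=np.nonzero(m); P=np.array([plane(T,p,.03)[:2] for p in zip(xs,ys)]).astype(np.float32)
        print("rect z.03",cv2.minAreaRect(P), cv2.boxPoints(cv2.minAreaRect(P)).round(4).tolist())
for n,im,b in(("top",t,(380,130,480,270)),("side",s,(300,290,480,400))):
    print(n,"green",blobs(im,(50,90,40),(85,255,255),b)[1],"yel",blobs(im,(20,150,90),(32,255,255),b)[1])
a=cv2.resize(t[210:300,300:420],None,fx=6,fy=6,interpolation=cv2.INTER_CUBIC)
cv2.imwrite("pics/c1.png",a[:,:,::-1])
b=cv2.resize(s[235:345,265:365],None,fx=5.4,fy=5.4,interpolation=cv2.INTER_CUBIC)
cv2.imwrite("pics/c2.png",b[:,:,::-1])
E
```

```text
R top [[0.027, -0.995, 0.095], [-1.0, -0.027, 0.002], [0.0, -0.095, -0.995]]
top red [([349, 239, 6, 6, 25], [351.5, 241.8]), ([396, 271, 7, 7, 36], [398.7, 274.1])]
red2 []
blue [([350, 227, 10, 10, 42], [354.5, 231.2]), ([319, 231, 31, 18, 93], [335.8, 240.1]), ([318, 246, 11, 8, 32], [322.9, 249.8]), ([328, 253, 47, 30, 300], [350.8, 267.2])]
rect z.03 ((0.543663740158081, 0.2819371819496155), (0.08900976181030273, 0.1258016675710678), 30.294572830200195) [[0.47350001335144043, 0.31380000710487366], [0.5370000004768372, 0.20520000159740448], [0.6137999892234802, 0.2500999867916107], [0.5504000186920166, 0.3587000072002411]]
side red [([279, 235, 16, 5, 30], [287.2, 236.6]), ([324, 258, 6, 3, 14], [326.5, 259.0]), ([284, 292, 9, 10, 74], [288.0, 296.6])]
red2 [([323, 260, 7, 9, 43], [326.2, 263.9])]
blue [([283, 272, 36, 43, 513], [300.7, 293.6]), ([343, 291, 7, 13, 43], [345.4, 298.1])]
top green [([449, 245, 9, 10, 68], [453.0, 249.8])] yel [([405, 149, 9, 9, 50], [408.8, 153.1])]
side green [([317, 352, 14, 13, 150], [323.4, 357.9]), ([313, 375, 16, 6, 37], [321.0, 378.2])] yel [([445, 308, 12, 11, 118], [450.4, 313.0]), ([439, 327, 10, 6, 21], [443.5, 330.3])]
```

View pics/c1.png

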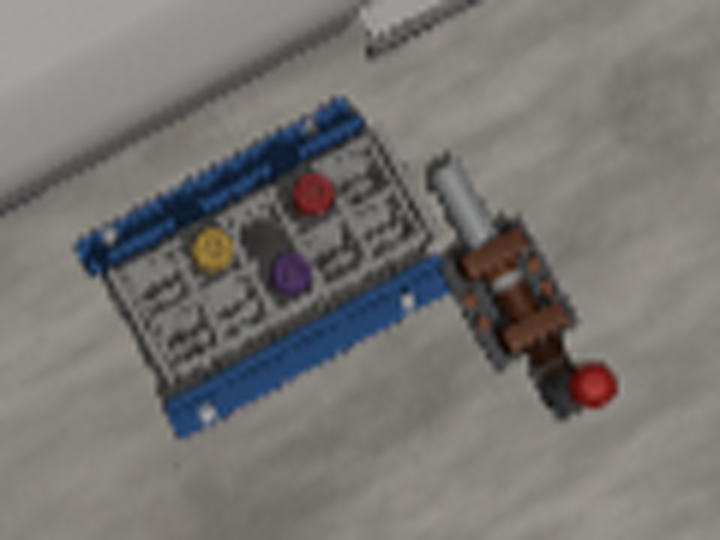

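View pics/c2.png

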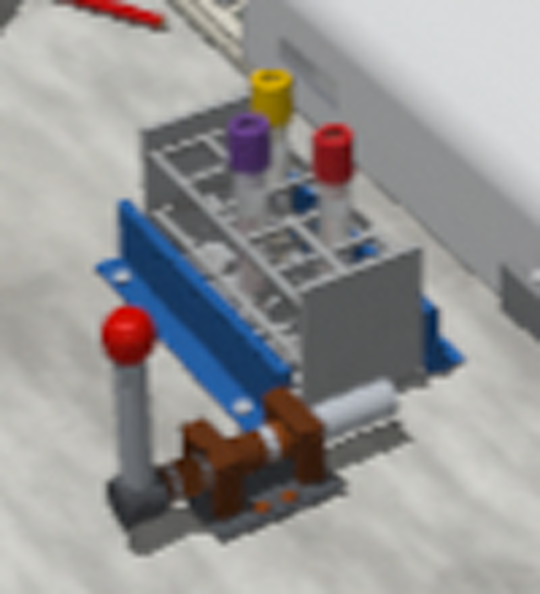

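```bash
cat > m.py <<'E'
from h import *
T,S=cal("top"),cal("side")
k,e=tri(T,(398.7,274.1),S,(288,296.6)); print("knob",k.round(4),e, "top-plane",plane(T,(398.7,274.1),.0885).round(4),"side-plane",plane(S,(288,296.6),.0885).round(4))
c=lambda x,y:(300+x/6-.5,210+y/6-.5)
Q=np.array([plane(T,c(*p),.064)[:2] for p in [(105,268),(168,388),(436,240),(372,128)]]); print("rack corners",Q.round(4).tolist(),"ctr",Q.mean(0).round(4))
for i in range(4): d=Q[(i+1)%4]-Q[i]; print(np.linalg.norm(d).round(4),np.degrees(np.arctan2(d[1],d[0])).round(1))
W=[plane(T,c(*p),.03)[:2] for p in [(165,400),(440,255)]]; d=W[1]-W[0]; print("wall",np.round(W,4).tolist(),np.linalg.norm(d),np.degrees(np.arctan2(d[1],d[0])))
F=[plane(T,c(*p),.003)[:2] for p in [(180,437),(455,287)]]; d=F[1]-F[0]; print("flange",np.round(F,4).tolist(),np.linalg.norm(d),np.degrees(np.arctan2(d[1],d[0])))
A=tri(T,(453,249.8),S,(323.4,357.9)); B=tri(T,(408.8,153.1),S,(450.4,313)); print("sa",A,"sb",B)
s=c2=lambda x,y:(265+x/5.4-.5,235+y/5.4-.5)
sc=np.array([plane(S,c2(*p),.064)[:2] for p in[(142,130),(302,292),(421,250)]]);print("side corners",sc.round(4).tolist())
print("tip top",plane(T,c(437,165),.018),"side",plane(S,c2(390,393),.018))
E
python3 m.py
```

```text
knob [0.4952 0.1551 0.0913] 0.0008632389045682037 top-plane [0.4958 0.1548 0.0885] side-plane [0.4945 0.1587 0.0885]
rack corners [[0.5389, 0.3465], [0.492, 0.3203], [0.5536, 0.2154], [0.5976, 0.2417]] ctr [0.5455 0.281 ]
0.0537 -150.8
0.1216 -59.6
0.0513 30.8
0.1201 119.3
wall [[0.4885, 0.3207], [0.5503, 0.2105]] 0.12637967672231468 -60.68289251906695
flange [[0.4744, 0.3137], [0.5394, 0.2016]] 0.12957595663343047 -59.904400719072
sa (array([0.5576497 , 0.02318303, 0.06518803]), np.float64(0.0008369206893604129)) sb (array([0.78916007, 0.13145072, 0.06590247]), np.float64(0.0005897556041997296))
side corners [[0.4928, 0.3193], [0.554, 0.2136], [0.5977, 0.2378]]
tip top [0.58829162 0.21132701 0.018     ] side [0.58559035 0.21229152 0.018     ]
```

```bash
cat >> h.py <<'E'
O=np.array([.5470,.2755]);EX=np.array([.5,-.866]);EY=np.array([.866,.5])
def dk(p): d=np.array(p)[:2]-O; return np.r_[d@EX,d@EY]*1000
def wd(x,y): return O+(x*EX+y*EY)/1000
def to(x,y,z,yaw):  # dock mm target, z mm, jaw direction deg
    s=r.observe(); M=R.from_quat(s["ee_rot"]); P=np.r_[wd(x,y),z/1000]
    a=np.radians(yaw); jy=np.array([np.cos(a),np.sin(a),0])
    if jy@M.as_matrix()[:,1]<-1e-2: jy=-jy
    Z=np.array([0,0,-1.]); G=R.from_matrix(np.c_[np.cross(jy,Z),jy,Z])
    print("t",round(s["t"],2),"dock",dk(s["tool_pos"]).round(1),"z",round(s["tool_pos"][2]*1000,1),"F",np.round(s["contact_force"],1),"w",round(s["width"],3))
    print("travel",(M.inv().apply(P-s["tool_pos"])*1000).round(1).tolist(),"rot",(M.inv()*G).as_rotvec().round(3).tolist(),"q",s["joint_pos"])
E
python3 -c "
from h import *
to(78,-105,140,30)"
```

```text
t 0.1 dock [-389.8  -97.5] z 226.1 F [-0.6  1.1 -0.6] w 1.0
travel [-380.7, -271.8, 86.5] rot [-0.001, 0.0, 0.604] q [-1.23057745  0.43507944  0.02494245  1.57403232 -0.01162695  1.13400204
 -0.0750885 ]
```

```bash
python3 -m pendant '{"travel":[[-38,-27,9],[-76,-54,17],[-114,-82,26],[-152,-109,35],[-190,-136,43],[-228,-163,52],[-266,-190,61],[-304,-217,69],[-342,-245,78],[-372,-266,85],[-380.7,-271.8,86.5],[-380.7,-271.8,86.5],[-380.7,-271.8,86.5],[-380.7,-271.8,86.5],[-380.7,-271.8,86.5]],"rot":[[0,0,0.06],[0,0,0.12],[0,0,0.18],[0,0,0.24],[0,0,0.3],[0,0,0.36],[0,0,0.42],[0,0,0.48],[0,0,0.54],[0,0,0.59],[0,0,0.604],[0,0,0.604],[0,0,0.604],[0,0,0.604],[0,0,0.604]],"jaw":[0,0,0,0,0,0,0,0,0,0,0,0,0,0,0]}' && python3 - <<'E'
from h import *
to(78,-105,45,30)
c=cal("wrist"); im=r.capture("wrist"); cv2.imwrite("pics/w1.png",im[:,:,::-1])
print("knob",blobs(im,(0,150,90),(8,255,255),(0,0,640,480),60)[1],"expect",proj(c,np.r_[wd(78,-105),.0885]))
E
```

```text
t: 1.35
tool_pos: [0.4946, 0.1565, 0.1398]
ee_rot: [0.499, 0.866, -0.001, -0.0]
contact_force: [-0.1, 0.1, 0.2]
width: 1.004
t 1.35 dock [  76.9 -104.9] z 139.8 F [-0.1  0.1  0.2] w 1.004
travel [-1.1, 0.1, 94.8] rot [-0.001, 0.0, 0.001] q [-0.61771251  0.36249382  0.27081707  1.95324467 -0.12682144  0.84340189
  0.24583763]
knob [([508, 162, 24, 23, 223], [519.2, 172.4])] expect [319.65386822 266.86238938]
```

View pics/w1.png

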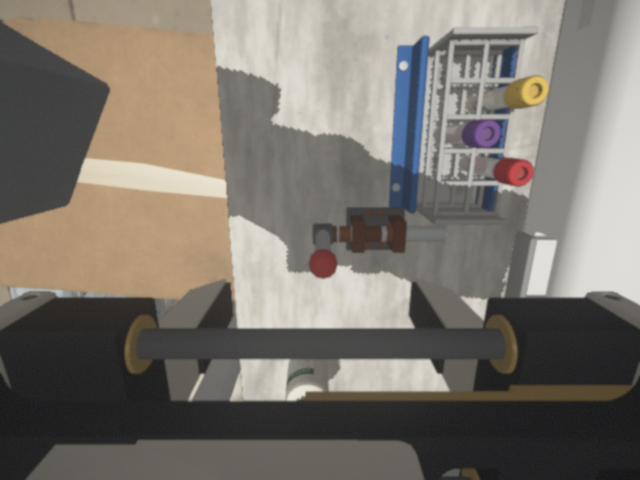

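```bash
python3 -m pendant '{"travel":[[-1,0,20],[-1,0,45],[-1,0,70],[-1,0,90],[-1,0,95],[-1,0,95],[-1,0,95],[-1,0,95],[-1,0,95],[-1,0,95],[-1,0,95],[-1,0,95]],"rot":[[0,0,0],[0,0,0],[0,0,0],[0,0,0],[0,0,0],[0,0,0],[0,0,0],[0,0,0],[0,0,0],[0,0,0],[0,0,0],[0,0,0]],"jaw":[0,0,0,0,0,0.4,0.7,1,1,1,1,1]}' 25 && python3 -c "
from h import *
to(78,-95,45,30)"
```

```text
t: 2.4
tool_pos: [0.4951, 0.1561, 0.0454]
ee_rot: [0.499, 0.867, -0.0, -0.0]
contact_force: [-0.2, -0.5, -0.4]
width: 0.542
t 2.4 dock [  77.4 -104.6] z 45.4 F [-0.2 -0.5 -0.4] w 0.542
travel [-0.6, 9.6, 0.4] rot [-0.0, 0.0, 0.002] q [-0.57644452  0.50260186  0.22653093  2.03264106 -0.18548985  0.62577246
  0.29977314]
```

```bash
python3 -m pendant '{"travel":[[0,0,0],[0,0,0],[0,0,0],[0,0,0],[0,0,0],[0,0,0]],"rot":[[0,0,0],[0,0,0],[0,0,0],[0,0,0],[0,0,0],[0,0,0]],"jaw":[1,1,1,1,1,1]}' 30 ; python3 -m pendant '{"travel":[[0,-2,0],[0,-4,0],[0,-6,0],[0,-8,0],[0,-10,0],[0,-12,0],[0,-14,0],[0,-16,0],[0,-16,0]],"rot":[[0,0,0],[0,0,0],[0,0,0],[0,0,0],[0,0,0],[0,0,0],[0,0,0],[0,0,0],[0,0,0]],"jaw":[1,1,1,1,1,1,1,1,1]}'; python3 -c "
from h import *
to(78,-95,45,30)"
```

```text
t: 2.9
tool_pos: [0.4958, 0.1565, 0.0454]
ee_rot: [0.499, 0.867, 0.0, 0.0]
contact_force: [2.6, 1.4, -2.8]
width: 0.181
t: 3.65
tool_pos: [0.4856, 0.1505, 0.0457]
ee_rot: [0.499, 0.867, 0.003, 0.003]
contact_force: [14.6, 7.0, -18.0]
width: 0.178
t 3.65 dock [  77.6 -115.7] z 45.7 F [ 14.6   7.  -18. ] w 0.178
travel [-0.5, 20.7, 0.9] rot [0.008, 0.002, 0.003] q [-0.57456477  0.48544458  0.22487193  2.06595971 -0.18455415  0.60016132
  0.30403437]
```

```bash
python3 -m pendant '{"travel":[[0,-1,0],[0,2,0],[0,5,0],[0,8,0],[0,11,0],[0,14,0],[0,17,0],[0,19,0],[0,21,0],[0,23,0],[0,23,0]],"rot":[[0,0,0],[0,0,0],[0,0,0],[0,0,0],[0,0,0],[0,0,0],[0,0,0],[0,0,0],[0,0,0],[0,0,0],[0,0,0]],"jaw":[1,1,1,1,1,1,1,1,1,1,1]}'; python3 -c "
from h import *
to(78,-95,45,30)"
```

```text
t: 4.57
tool_pos: [0.5029, 0.1606, 0.0454]
ee_rot: [0.499, 0.867, 0.001, 0.001]
contact_force: [-6.6, -3.8, 2.9]
width: 0.178
t 4.57 dock [ 77.4 -95.6] z 45.4 F [-6.6 -3.8  2.9] w 0.178
travel [-0.6, 0.6, 0.4] rot [0.003, 0.001, 0.003] q [-0.57770287  0.51181813  0.22665262  2.01408102 -0.18659382  0.63236599
  0.29790436]
```

```bash
python3 -m pendant '{"travel":[[0,3,0],[0,5,0],[0,6,0],[0,6,0]],"rot":[[0,0,0],[0,0,0],[0,0,0],[0,0,0]],"jaw":[1,1,1,1]}'; python3 -c "
from h import *
to(78,-125,45,30)"
```

```text
t: 4.9
tool_pos: [0.5051, 0.162, 0.0452]
ee_rot: [0.499, 0.867, -0.002, -0.001]
contact_force: [-9.6, -5.2, 11.9]
width: 0.181
t 4.9 dock [ 77.4 -93.1] z 45.2 F [-9.6 -5.2 11.9] w 0.181
travel [-0.6, -31.9, 0.3] rot [-0.004, -0.0, 0.002] q [-0.57816554  0.51790927  0.2276124   2.00241547 -0.186591    0.64461948
  0.29630628]
```

```bash
python3 -m pendant '{"travel":[[0,-3,0],[0,-6,0],[0,-9,0],[0,-12,0],[0,-15,0],[0,-18,0],[0,-21,0],[0,-24,0],[0,-27,0],[0,-28,0],[0,-28,0]],"rot":[[0,0,0],[0,0,0],[0,0,0],[0,0,0],[0,0,0],[0,0,0],[0,0,0],[0,0,0],[0,0,0],[0,0,0],[0,0,0]],"jaw":[1,1,1,1,1,1,1,1,1,1,1]}'; python3 -c "
from h import *
to(78,-125,45,30)"
```

```text
t: 5.82
tool_pos: [0.4837, 0.1494, 0.0456]
ee_rot: [0.499, 0.867, 0.001, 0.001]
contact_force: [11.2, 5.8, -12.4]
width: 0.176
t 5.82 dock [  77.5 -117.8] z 45.6 F [ 11.2   5.8 -12.4] w 0.176
travel [-0.4, -7.2, 0.6] rot [0.002, 0.001, 0.003] q [-0.57465723  0.48594305  0.22587621  2.0653892  -0.18381477  0.60673442
  0.30331435]
```

```bash
python3 -m pendant '{"travel":[[0,-4,0],[0,-6,0],[0,-8,0],[0,-8,0]],"rot":[[0,0,0],[0,0,0],[0,0,0],[0,0,0]],"jaw":[1,1,1,1]}'; python3 -c "
from h import *
to(78,-91,45,30)"
```

```text
t: 6.15
tool_pos: [0.4836, 0.1492, 0.046]
ee_rot: [0.498, 0.867, 0.006, 0.005]
contact_force: [26.1, 13.0, -33.7]
width: 0.179
t 6.15 dock [  77.6 -118. ] z 46.0 F [ 26.1  13.  -33.7] w 0.179
travel [-0.5, 27.0, 1.4] rot [0.015, 0.003, 0.004] q [-0.57412495  0.47920045  0.22392593  2.07718277 -0.18437526  0.58801506
  0.30554045]
```

```bash
python3 -m pendant '{"travel":[[0,2,0],[0,5,0],[0,8,0],[0,11,0],[0,14,0],[0,17,0],[0,20,0],[0,23,0],[0,26,0],[0,28,0],[0,29,0],[0,29,0]],"rot":[[0,0,0],[0,0,0],[0,0,0],[0,0,0],[0,0,0],[0,0,0],[0,0,0],[0,0,0],[0,0,0],[0,0,0],[0,0,0],[0,0,0]],"jaw":[1,1,1,1,1,1,1,1,1,1,1,1]}'; python3 -m pendant '{"travel":[[0,-3,0],[0,-6,0],[0,-9,0],[0,-12,0],[0,-15,0],[0,-18,0],[0,-21,0],[0,-24,0],[0,-27,0],[0,-30,0],[0,-33,0],[0,-35,0],[0,-35,0]],"rot":[[0,0,0],[0,0,0],[0,0,0],[0,0,0],[0,0,0],[0,0,0],[0,0,0],[0,0,0],[0,0,0],[0,0,0],[0,0,0],[0,0,0],[0,0,0]],"jaw":[1,1,1,1,1,1,1,1,1,1,1,1,1]}'; python3 -c "
from h import *
to(78,-91,45,30)"
```

```text
t: 7.15
tool_pos: [0.5055, 0.1621, 0.0455]
ee_rot: [0.498, 0.867, 0.003, 0.003]
contact_force: [-5.6, -4.2, -1.1]
width: 0.177
t: 8.23
tool_pos: [0.4764, 0.145, 0.0456]
ee_rot: [0.498, 0.867, 0.004, 0.004]
contact_force: [4.5, 2.1, -6.5]
width: 0.181
t 8.23 dock [  77.7 -126.4] z 45.6 F [ 4.5  2.1 -6.5] w 0.181
travel [-0.4, 35.4, 1.0] rot [0.011, 0.002, 0.004] q [-0.57317197  0.47218525  0.22442289  2.09325806 -0.18344988  0.58298489
  0.3071398 ]
```

```bash
python3 -m pendant '{"travel":[[0,-3,0],[0,-6,0],[0,-9,0],[0,-12,0],[0,-15,0],[0,-18,0],[0,-21,0],[0,-21,0],[0,-21,0]],"rot":[[0,0,0],[0,0,0],[0,0,0],[0,0,0],[0,0,0],[0,0,0],[0,0,0],[0,0,0],[0,0,0]],"jaw":[1,1,1,1,1,1,1,1,1]}'; python3 -c "
from h import *
to(78,-144,45,30)"
```

```text
t: 8.98
tool_pos: [0.4623, 0.1367, 0.0458]
ee_rot: [0.498, 0.867, 0.007, 0.006]
contact_force: [15.3, 8.8, -21.3]
width: 0.178
t 8.98 dock [  77.8 -142.8] z 45.8 F [ 15.3   8.8 -21.3] w 0.178
travel [-0.1, -1.3, 0.8] rot [0.019, 0.004, 0.005] q [-0.56973166  0.44957918  0.22249178  2.13734016 -0.18213842  0.55256654
  0.3130554 ]
```

```bash
python3 -m pendant '{"travel":[[0,2,0],[0,2,0],[0,2,0],[0,2,0],[0,2,0],[0,2,0],[0,2,0],[0,2,0],[0,2,-20],[0,2,-55],[0,2,-90],[0,2,-125],[0,2,-155],[0,2,-165],[0,2,-165]],"rot":[[0,0,0],[0,0,0],[0,0,0],[0,0,0],[0,0,0],[0,0,0],[0,0,0],[0,0,0],[0,0,0],[0,0,0],[0,0,0],[0,0,0],[0,0,0],[0,0,0],[0,0,0]],"jaw":[0,0,0,0,0,0,0,0,0,0,0,0,0,0,0]}'; python3 - <<'E'
from h import *
to(-100,0,200,30)
im=r.capture("side"); s2=cv2.resize(im[220:380,260:380],None,fx=4.5,fy=4.5,interpolation=cv2.INTER_CUBIC)[:600]; cv2.imwrite("pics/s2.png",s2[:,:,::-1])
im=r.capture("wrist"); cv2.imwrite("pics/w2.png",im[:,:,::-1])
E
```

```text
t: 10.23
tool_pos: [0.4625, 0.1373, 0.2135]
ee_rot: [0.498, 0.867, 0.009, 0.008]
contact_force: [0.2, 0.4, -0.3]
width: 0.999
t 10.23 dock [  77.4 -142.3] z 213.5 F [ 0.2  0.4 -0.3] w 0.999
travel [176.8, 142.7, 16.3] rot [0.024, 0.004, 0.005] q [-0.65233651  0.19846877  0.29962347  1.96632951 -0.07123901  0.96214794
  0.20931884]
```

View pics/s2.png

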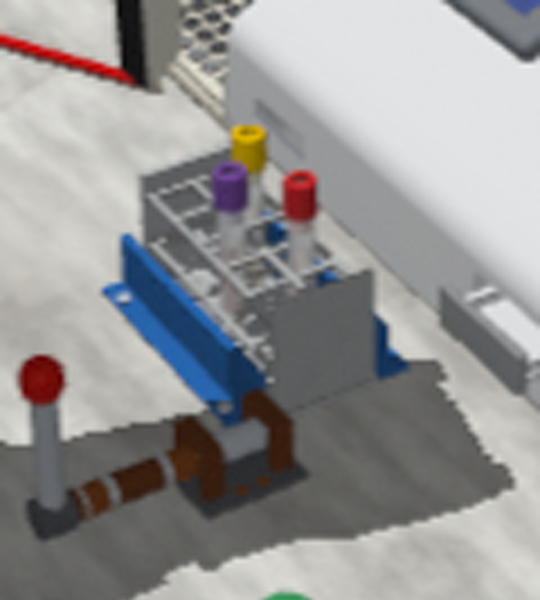

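```bash
python3 -m pendant '{"travel":[[15,11,2],[30,22,4],[45,33,5],[60,45,6],[75,56,7],[90,67,8],[105,78,9],[120,90,10],[135,101,11],[150,112,12],[165,124,13],[178,135,13],[187,142,13],[187,142.7,13],[187,142.7,13],[187,142.7,13],[187,142.7,13]],"rot":[[0,0,-0.11],[0,0,-0.22],[0,0,-0.33],[0,0,-0.44],[0,0,-0.55],[0,0,-0.66],[0,0,-0.77],[0,0,-0.88],[0,0,-0.99],[0,0,-1.1],[0,0,-1.21],[0,0,-1.32],[0,0,-1.43],[0,0,-1.53],[0,0,-1.566],[0,0,-1.566],[0,0,-1.566]],"jaw":[1,1,1,1,1,1,1,1,1,1,1,1,1,1,1,1,1]}'; python3 - <<'E'
from h import *
to(-110,0,40,-60)
c=cal("wrist"); im=r.capture("wrist"); cv2.imwrite("pics/w3.png",im[:,:,::-1])
for p in [(-68,-26,64),(-68,26,64),(58,29,64),(58,-26,64),(-91,-10,40),(-91,10,40)]: print(p,proj(c,np.r_[wd(*p[:2]),p[2]/1000]).round(0))
E
```

```text
t: 11.75
tool_pos: [0.4892, 0.3695, 0.1973]
ee_rot: [-0.258, 0.966, 0.0, 0.008]
contact_force: [-0.7, -0.6, 0.3]
width: 0.011
t 11.75 dock [-110.3   -3. ] z 197.3 F [-0.7 -0.6  0.3] w 0.011
travel [-0.6, 0.3, 157.3] rot [-0.004, 0.015, -0.002] q [-0.68495142  0.43452763 -0.07577163  1.65005733  0.04518029  1.04431685
  1.31672996]
(-68, -26, 64) [271. 202.]
(-68, 26, 64) [274. 258.]
(58, 29, 64) [137. 261.]
(58, -26, 64) [126. 202.]
(-91, -10, 40) [299. 213.]
(-91, 10, 40) [300. 233.]
```

View pics/w3.png

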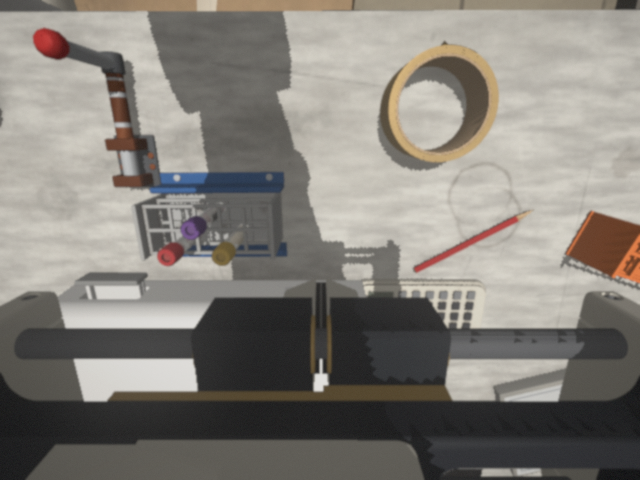

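```bash
python3 - <<'E'
from h import *
c=cal("wrist"); im=cv2.imread("pics/w3.png")[:,:,::-1]
print(blobs(im,(100,130,50),(120,255,255),(120,150,300,280),15)[1])
for p in [(-70,-29.5,30),(58,-29.5,30),(-70,-33,30),(-70,-45,3),(58,-45,3),(-70,45,3)]: print(p,proj(c,np.r_[wd(*p[:2]),p[2]/1000]).round(1))
s=r.observe(); print("tcp",proj(c,s["tool_pos"]))
for q in [(281,194),(281,256),(138,203),(136,258)]: print("rack",q,dk(plane(c,q,.064)).round(1))
for q in [(284,173),(284,190)]: print("wall",q,dk(plane(c,q,.003)).round(1),dk(plane(c,q,.03)).round(1))
# top cam again for comparison
im=r.capture("top"); print("blue top",blobs(im,(100,130,60),(118,255,255),(300,215,420,300),15)[1])
E
```

```text
[([161, 175, 13, 9, 93], [167.0, 178.9]), ([179, 174, 28, 10, 231], [193.1, 178.6]), ([152, 187, 44, 5, 172], [174.1, 189.4])]
(-70, -29.5, 30) [277.8 190.8]
(58, -29.5, 30) [145.2 191.1]
(-70, -33, 30) [277.6 187.2]
(-70, -45, 3) [280.4 171.2]
(58, -45, 3) [155.7 171.6]
(-70, 45, 3) [283.6 253.6]
tcp [318.01124196 297.60806998]
rack (281, 194) [-77.1 -32.5]
rack (281, 256) [-74.8  24.8]
rack (138, 203) [ 48.1 -24.9]
rack (136, 258) [58.8 26.4]
wall (284, 173) [-73.6 -43.2] [-76.6 -46.4]
wall (284, 190) [-73.  -25.7] [-76.  -30.2]
blue top [([342, 227, 18, 10, 59], [352.2, 231.7]), ([357, 253, 18, 14, 106], [364.8, 259.5])]
```

```bash
python3 -m pendant '{"travel":[[0,2,25],[0,2,60],[0.4,2.3,95],[0.4,2.3,130],[0.4,2.3,150],[0.4,2.3,157.3],[0.4,2.3,157.3],[0.4,2.3,157.3],[0.4,2.3,157.3]],"rot":[[-0.004,0.015,-0.002],[-0.004,0.015,-0.002],[-0.004,0.015,-0.002],[-0.004,0.015,-0.002],[-0.004,0.015,-0.002],[-0.004,0.015,-0.002],[-0.004,0.015,-0.002],[-0.004,0.015,-0.002],[-0.004,0.015,-0.002]],"jaw":[1,1,1,1,1,1,1,1,1]}' 30; python3 -c "
from h import *
to(-85,-1,40,-60)"
```

```text
t: 12.6
tool_pos: [0.4916, 0.3732, 0.0427]
ee_rot: [-0.259, 0.966, 0.001, 0.002]
contact_force: [-0.1, 0.0, 1.0]
width: 0.006
t 12.6 dock [-112.3    0.9] z 42.7 F [-0.1  0.   1. ] w 0.006
travel [1.9, -27.3, 2.6] rot [0.001, 0.005, -0.0] q [-0.68608927  0.61917406 -0.07309667  1.77290245  0.0627823   0.74710447
  1.30267328]
```

```bash
python3 -m pendant '{"travel":[[1,-3,1],[2,-6,2],[2,-9,2],[2,-12,2],[2,-15,2],[2,-18,2],[2,-21,2],[2,-24,2],[2,-27,2],[2,-30,2],[2,-33,2],[2,-36,2],[2,-40,2],[2,-44,2],[2,-48,2],[2,-52,2],[2,-56,2],[2,-60,2],[2,-60,2]],"rot":[[0,0.005,0],[0,0.005,0],[0,0.005,0],[0,0.005,0],[0,0.005,0],[0,0.005,0],[0,0.005,0],[0,0.005,0],[0,0.005,0],[0,0.005,0],[0,0.005,0],[0,0.005,0],[0,0.005,0],[0,0.005,0],[0,0.005,0],[0,0.005,0],[0,0.005,0],[0,0.005,0],[0,0.005,0]],"jaw":[1,1,1,1,1,1,1,1,1,1,1,1,1,1,1,1,1,1,1]}'; python3 - <<'E'
from h import *
to(85,-1,41,-60)
a=r.capture("top")[215:305,300:420]; b=r.capture("side")[235:345,255:375]
a=cv2.resize(a,(600,450),interpolation=cv2.INTER_CUBIC)[:, :400] if 0 else cv2.resize(a,(400,300),interpolation=cv2.INTER_CUBIC); b=cv2.resize(b,(400,367),interpolation=cv2.INTER_CUBIC)[:300]
cv2.imwrite("pics/p1.png",np.hstack([a,b])[:,:,::-1])
E
```

```text
t: 14.18
tool_pos: [0.5206, 0.3189, 0.0406]
ee_rot: [-0.258, 0.966, -0.0, -0.0]
contact_force: [-0.5, -0.5, 0.6]
width: 0.009
t 14.18 dock [-50.8  -1.1] z 40.6 F [-0.5 -0.5  0.6] w 0.009
travel [-0.3, -135.8, -0.4] rot [0.0, -0.0, -0.001] q [-0.58506407  0.61610886 -0.07586233  1.78656805  0.06473372  0.74177098
  1.39820181]
```

View pics/p1.png

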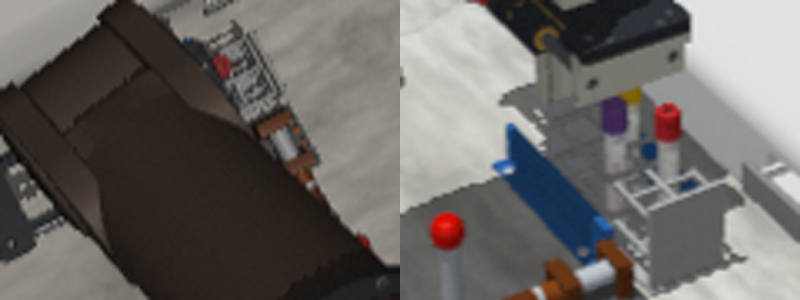

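```bash
python3 -m pendant '{"travel":[[0,-3,0],[0,-7,0],[0,-11,0],[0,-15,0],[0,-19,0],[0,-23,0],[0,-27,0],[0,-31,0],[0,-35,0],[0,-39,0],[0,-43,0],[0,-47,0],[0,-51,0],[0,-55,0],[0,-59,0],[0,-63,0],[0,-67,0],[0,-70,0],[0,-72,0],[0,-72,0]],"rot":[[0,0,0],[0,0,0],[0,0,0],[0,0,0],[0,0,0],[0,0,0],[0,0,0],[0,0,0],[0,0,0],[0,0,0],[0,0,0],[0,0,0],[0,0,0],[0,0,0],[0,0,0],[0,0,0],[0,0,0],[0,0,0],[0,0,0],[0,0,0]],"jaw":[1,1,1,1,1,1,1,1,1,1,1,1,1,1,1,1,1,1,1,1]}'; python3 - <<'E'
from h import *
to(85,-1,41,-60)
b=r.capture("side")[230:380,260:440]; b=cv2.resize(b,(720,600),interpolation=cv2.INTER_CUBIC)
cv2.imwrite("pics/p2.png",b[:,:,::-1])
E
```

```text
t: 15.95
tool_pos: [0.5564, 0.2567, 0.0406]
ee_rot: [-0.258, 0.966, 0.0, -0.0]
contact_force: [-0.0, -0.3, 0.3]
width: 0.006
t 15.95 dock [21.  -1.2] z 40.6 F [-0.  -0.3  0.3] w 0.006
travel [-0.3, -64.0, -0.4] rot [0.0, -0.0, -0.001] q [-0.46548869  0.61907048 -0.07874116  1.78042408  0.0671709   0.74510237
  1.51381983]
```

View pics/p2.png

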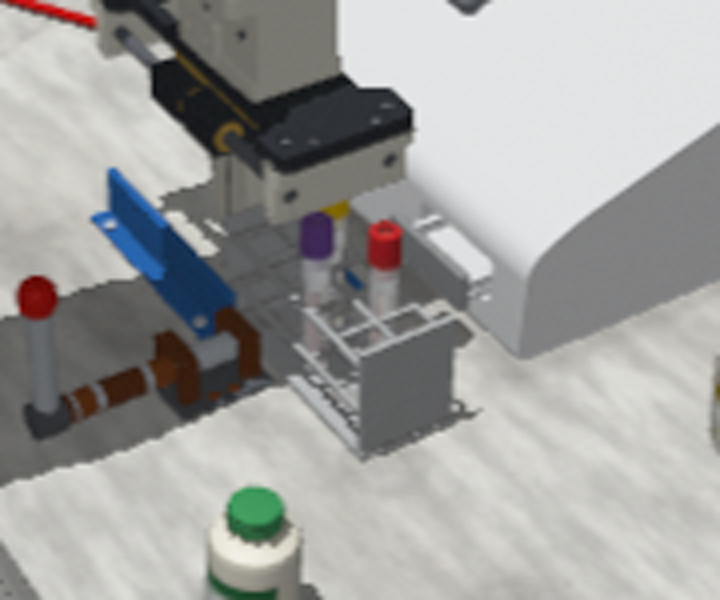

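```bash
python3 -m pendant '{"travel":[[0,-3,0],[0,-7,0],[0,-11,0],[0,-15,0],[0,-19,0],[0,-23,0],[0,-27,0],[0,-31,0],[0,-35,0],[0,-39,0],[0,-43,0],[0,-47,0],[0,-51,0],[0,-55,0],[0,-58,0],[0,-61,0],[0,-63,0],[0,-64,0],[0,-64,0]],"rot":[[0,0,0],[0,0,0],[0,0,0],[0,0,0],[0,0,0],[0,0,0],[0,0,0],[0,0,0],[0,0,0],[0,0,0],[0,0,0],[0,0,0],[0,0,0],[0,0,0],[0,0,0],[0,0,0],[0,0,0],[0,0,0],[0,0,0]],"jaw":[1,1,1,1,1,1,1,1,1,1,1,1,1,1,1,1,1,1,1]}'; python3 - <<'E'
from h import *
to(95,-1,41,-60)
S=cal("side")
for q in [(350,317.5),(373.5,307.5)]: print("before",dk(plane(S,q,.064)).round(1))
b=r.capture("side")[250:400,280:460]; b=cv2.resize(b,(720,600),interpolation=cv2.INTER_CUBIC)
cv2.imwrite("pics/p3.png",b[:,:,::-1])
E
```

```text
t: 17.58
tool_pos: [0.5884, 0.201, 0.0405]
ee_rot: [-0.258, 0.966, -0.0, -0.0]
contact_force: [0.3, -0.3, -0.2]
width: 0.004
t 17.58 dock [85.2 -1.4] z 40.5 F [ 0.3 -0.3 -0.2] w 0.004
travel [-0.4, -9.8, -0.5] rot [-0.0, -0.001, -0.002] q [-0.36088439  0.63051086 -0.08025436  1.75650315  0.06905548  0.75785541
  1.61674514]
before [159.4 -23.2]
before [158.2  29.3]
```

View pics/p3.png

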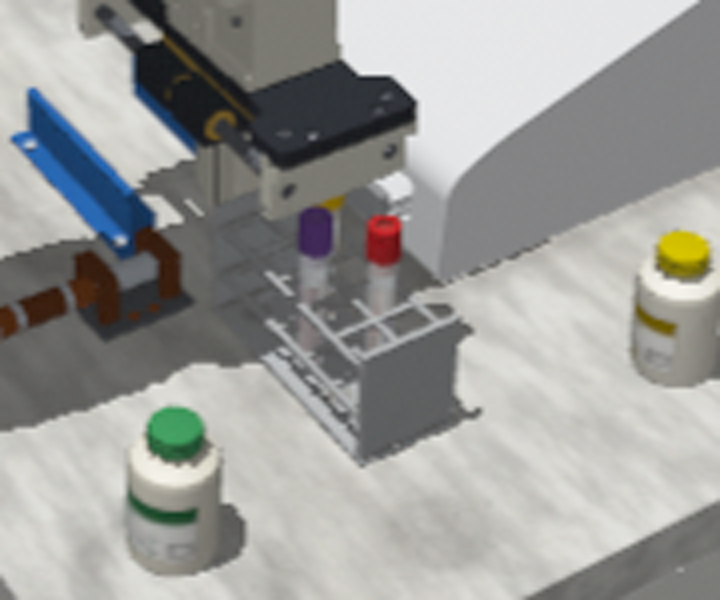

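```bash
python3 -m pendant '{"travel":[[0,-2,0],[0,-5,0],[0,-8,0],[0,-10,0],[0,-11,0],[0,-11,0],[0,-11,0],[0,-8,0],[0,0,0],[0,12,0],[0,25,0],[0,30,0],[0,30,-10],[0,30,-40],[0,30,-75],[0,30,-110],[0,30,-140],[0,30,-160],[0,30,-160]],"rot":[[0,0,0],[0,0,0],[0,0,0],[0,0,0],[0,0,0],[0,0,0],[0,0,0],[0,0,0],[0,0,0],[0,0,0],[0,0,0],[0,0,0],[0,0,0],[0,0,0],[0,0,0],[0,0,0],[0,0,0],[0,0,0],[0,0,0]],"jaw":[1,1,1,1,1,1,1,1,1,1,1,1,1,1,1,1,1,1,1]}'; python3 - <<'E'
from h import *
to(-150,-60,300,-60)
b=r.capture("side")[240:400,265:465]; b=cv2.resize(b,(750,600),interpolation=cv2.INTER_CUBIC)
cv2.imwrite("pics/p4.png",b[:,:,::-1])
E
```

```text
t: 19.22
tool_pos: [0.5759, 0.2282, 0.2067]
ee_rot: [-0.258, 0.966, 0.001, 0.004]
contact_force: [0.6, 0.3, -0.0]
width: 0.006
t 19.22 dock [55.5  1.4] z 206.7 F [ 0.6  0.3 -0. ] w 0.006
travel [61.0, 205.3, -94.1] rot [-0.001, 0.008, -0.002] q [-0.40503346  0.44082768 -0.08456125  1.61492643  0.04176349  1.07938258
  1.59160382]
```

View pics/p4.png

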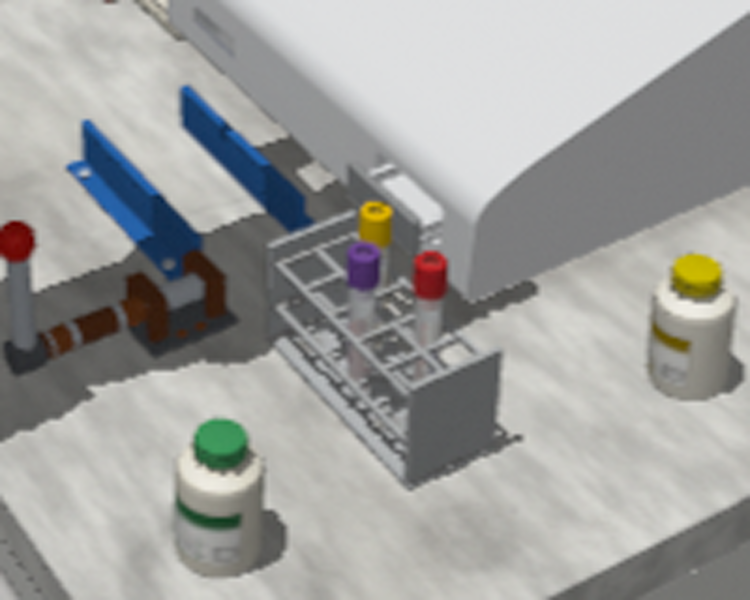

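```bash
python3 - <<'E'
from h import *
S=cal("side")
for q in [(268,243),(410,388),(498,353),(355,211)]: print("rack",dk(plane(S,(265+q[0]/3.75,240+q[1]/3.75),.064)).round(1))
im=r.capture("side")
k=blobs(im,(0,150,90),(8,255,255),(255,285,285,320))[1]; print("knob",k,[dk(plane(S,x[1],.0885)).round(1) for x in k])
print(blobs(im,(50,90,40),(85,255,255),(300,290,480,400))[1],blobs(im,(20,150,90),(32,255,255),(420,290,480,340))[1])
t0=cv2.imread("pics/side0.png").astype(int); d=abs(im[:,:,::-1].astype(int)-t0).sum(2)[230:275,205:250]; print("tape diff",(d>60).mean())
E
```

```text
rack [115.7 -24.8]
rack [238.  -25.1]
rack [240.   23.2]
rack [116.9  26.3]
knob [([265, 299, 9, 11, 76], [268.8, 304.0])] [array([  75.9, -143.4])]
[([317, 352, 14, 13, 150], [323.4, 357.9]), ([313, 375, 16, 6, 35], [320.8, 378.1])] [([445, 308, 12, 11, 117], [450.4, 313.0]), ([439, 327, 10, 6, 21], [443.5, 330.3])]
tape diff 0.4301234567901235
```

```bash
python3 - <<'E'
from h import *
im=r.capture("side")[:,:,::-1]; t0=cv2.imread("pics/side0.png")
cv2.imwrite("pics/tape.png",np.hstack([cv2.resize(x[200:300,190:290],(390,390)) for x in (t0,im)]))
E
```

```text
(no output)
```

View pics/tape.png

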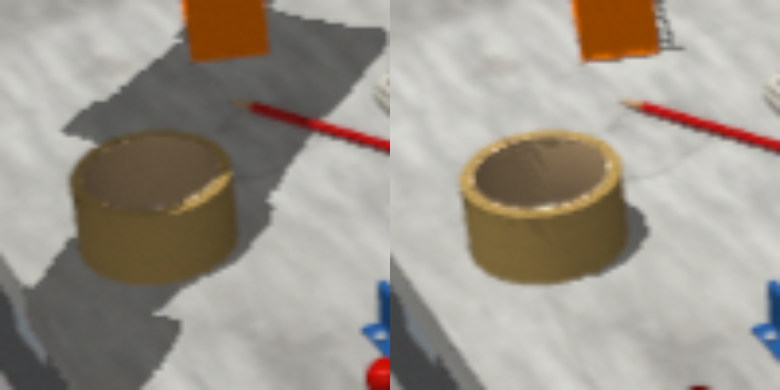

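The tape roll has not moved; only the shadow on it changed. I'm handing in the job.

```bash
python3 -c "
from plant import r
print(r.finish_job())"
```

```text
the job is handed in; nothing more can be done
None
```

The bolt is free and fully drawn, and the rack stands clear in front of the dock with its three tubes in it. The job is handed in; the arm finished at about 19 s of the 64 s allowed, and no verdict was reported.

- **Bolt:** I gripped the handle post and drew it to dead stops at about 21 mm and 24 mm, pushing it back to its closed end after each. On the third draw it ran free, and I drew it to its end stop at about 49–50 mm.
- **Rack:** I pushed it out along the bench with closed fingers low on its rear plate, backed off, and raised the gripper clear. It was not lifted.

My last checks, from the side camera:

- **Rack position:** its centre is about 177 mm ahead of the dock origin (160 mm needed), with its rear plate at about 116 mm. It is upright and straight.
- **Bolt position:** the knob is at y = -143 mm in the dock frame, so the bolt is still drawn.
- **Bystanders:** both bottles are at the same pixels as at the start. The tape roll looks unmoved; a pixel comparison there did flag a 43% change, but the picture showed that was only the shadow.
- **Disagreement:** two estimates of the rack's centre differed. Scaling from finger travel gave about 172 mm and the final picture about 177 mm; both are past 160 mm.

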